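# Slide the hanger board out over the shelf edge

### The job

Slide the small plywood board along the shelf towards you (the robot) until just its red-painted end sticks out past the shelf's front edge, so that a hook can later be hung through its hole, with the line where the red meets the bare wood right above that edge and the board square to it. Only push or draw it with the fingertips: keep it flat on the shelf, never pick it up, and do not disturb the jar, the torch or the steel hook. Let go of it when it is in place.

Things in the scene. Friction and masses are not known exactly. Their poses are not given: they have to be found in the camera images.
- hanger: loose flat plywood board, 150 mm long (its x) by 110 mm wide (its y) by 8 mm thick, about 0.13 kg (varies), lying flat on the shelf. Origin: centre of its underside; z up. The 40 mm at its -x end are painted red, with a 20 mm hole through the middle of the red part; the other 110 mm are bare pale wood. The red end starts about 10 to 35 mm behind the shelf's front edge and faces it within about 0.2 rad. It slides freely on the shelf
- hanger_line (a point): point on the board's underside, midway across its width, on the line where red paint meets bare wood (40 mm from the red end, 35 mm from the board's centre towards -x); axes as the board's
- hanger_back (a point): point on the board's underside at the middle of its bare-wood end face (75 mm from the board's centre towards +x, the end far from the robot); axes as the board's
- shelf: fixed chipboard shelf on steel angle brackets, 300 mm deep (its x) by 660 mm wide (its y), 18 mm thick, its top 120 mm above the bench. Origin: on the bench under the board's centre; its front edge is the -x side, towards the robot; position and yaw vary. A white weatherboard strip rises about 36 mm above the shelf top behind its rear edge (150 mm behind the origin, towards +x)
- shelf_edge (a point): point at the middle of the shelf's front top edge, on the top surface; axes as the shelf's: y runs along the edge, x points from the edge back over the shelf
- jar: bystander: empty glass preserving jar with an orange seal and wire lever clamp, 86 mm diameter (the clamp stands out to 48 mm from the axis), 130 mm tall, standing on the shelf to one side of the board. Origin: centre of its underside
- torch: bystander: aluminium torch standing on its head, 46 mm diameter at the foot, 129 mm tall, on the shelf to one side of the board. Origin: centre of its underside
- hook: bystander: S-shaped steel hook of 6 mm bar lying flat, about 78 mm by 42 mm, on the shelf to one side of the board. Origin: its middle, on the shelf
Not all that is in view belongs to the job. Several things have the shape of the hanger; the one meant has the colours described above.

How it is judged:
At the end, for the whole second after the job is handed in: The red/bare line of the board is within 6 mm of the shelf's front edge, the red end outwards; the board is square to the edge within 0.1 rad, flat on the shelf and at rest; jar, torch and hook stand within 15 mm of where they were (x of hanger_line in the frame of shelf_edge between -0.006 and 0.006 m and angle between the x axis of hanger and the x axis of shelf_edge, either way round below 0.1 rad and x of hanger in the frame of shelf_edge above 0.02 m and z of hanger_line in the frame of shelf_edge between -0.003 and 0.003 m and angle between hanger's own z axis and vertical below 0.04 rad and linear speed of hanger below 0.01 m/s and distance of each of jar, torch, hook from where it was at the start of the episode below 0.015 m and angle between each of jar, torch, hook's own z axis and vertical below 0.1 rad); the robot touches nothing.
It fails at once if the board is lifted off the shelf or tipped (z of hanger in the frame of shelf_edge above 0.006 m or z of hanger in the frame of shelf_edge below -0.006 m or angle between hanger's own z axis and vertical above 0.12 rad).
It fails at once if the jar, the torch or the hook is pushed, tipped or lifted (distance of any of jar, torch, hook from where it was at the start of the episode above 0.015 m or angle between any of jar, torch, hook's own z axis and vertical above 0.2 rad).
It also fails if it takes over 43 s, if anything falls off the work surface, if the arm or the gripper's body presses on something with over 40 N, if the wrist force passes 120 N, or if a joint passes its speed limit or range.

### The arm

A 7-joint arm with a two-finger parallel gripper is mounted at the origin on the work surface. World frame = base frame: x ahead of the robot, y to its left, z up, the work surface at z = 0. Lengths are in m, angles in rad, forces in N, time in s.
With the tool pointing down it reaches from about 0.4 to 0.875 m from the base axis. Payload 19.3 kg.
Tool frame: the origin (TCP) lies at the very end of the fingers, on their centre line; the grasp point (between the pads) lies 19 mm behind it; z points along the fingers, y is the line along which they close (so a half turn about z gives the same grasp; the last joint's range is limited). The gripper opens to 85 mm and grips with 20 to 120 N. Pads are 22 mm wide; open, the fingers measure 114 mm over their backs; the gripper's body (76 mm by 85 mm) begins 54 mm behind the grasp point. The pads swing forward as they close: fully open they stand 13 mm farther back than shut.
Start: joints at [-1.334, 0.521, -0.036, 1.599, 0.021, 1.021, -0.113], TCP at [0.189, 0.596, 0.231] pointing down, gripper open.
Joint ranges: [-2.91, 2.91], [-0.3, 2.13], [-1.5, 1.42], [0.17, 2.43], [-1.26, 4.41], [0.16, 1.93], [-2.52, 2.52]. Speed limits (rad/s): [1.89, 1.89, 2.39, 2.39, 3.01, 3.01, 3.01].

### API

Orientations are given as [roll, pitch, yaw] about the fixed x, y, z axes, in that order (R = Rz(yaw) Ry(pitch) Rx(roll)).
In Python, from workcell import bot gives the robot as it stands.
- The arm moves only by the tool jog_arm, never from a script. Its argument "motion" is a list of rows, each a list of 5 numbers: the shift along the tool's x, y, z scaled (see below), then the turn about the tool's z scaled (see below), then the opening, from 0 (shut) to 1 (fully open). A call has 1 to 12 rows; each row shifts and turns the commanded pose from where the row before left it, along the tool's axes as they then stand; what a row does not reach is not made up. The controller multiplies each number of a shift by 30 mm and each number of a turn by 0.08 rad. A row lasts 1/10 s, in which the tool goes at most 50 mm and 8.59 degrees, less where a joint would pass 70% of its speed; a pose out of reach is approached as far as the arm can. A call with a number of a shift or a turn outside -1 to 1 is refused whole. A call with a gripper value outside its range is refused whole. The fingers move at their own pace and stop on an object; "newtons" is the grip in N (left out, the last holds). Time passes only in rows, so rows that do not move let the fingers close. It gives the time, the measured TCP pose, the force, the opening and the grip force at its end, in the units of the state.
- bot.observe(): the state, without advancing time (a new reading comes with each control period).
- bot.grab_frame(name): name is "scene" or "top" or "wrist"; returns a dict with "pixels" (400x640x3 uint8, red, green, blue), "fovy" (degrees; the focal length in pixels is half the picture's height over the tangent of half this angle, whatever the lens; pixels are square), "cx", "cy" (the principal point, pixels), "rvec" (rotation vector, rad) and "tvec" (3), from world to camera coordinates, as OpenCV has them; the wrist camera has in their place "mount" (4x4, takes a point from camera to tool coordinates, whose origin is the TCP and whose axes are the flange's). Camera axes: x right, y down, z forward; pixel columns grow to the right and rows downward; lengths in m; the calibration is good to about 2 mm. A picture is of the moment at which its call begins: read the wrist's pose just before it. There is no depth.
- bot.job_done(): hands the job in; it is judged then, once.
The state is a dict: "clock": time; "qpos": joint angles; "qd": joint speeds; "joint_efforts": joint torques, N m; "position": TCP position; "tool_rot": TCP orientation; "force": force on the tool from outside, world axes, zero at the start; "moment": the same for the moment, N m; "grip_width": finger opening in m; "finger_force": force on a finger pad.
Only numpy, scipy, OpenCV 4.12 (cv2) and the standard library are available. Lean on these libraries where they do the work, as an engineer would, in place of code of your own. Each camera call takes 0.05 s, during which the arm holds its last target. There are 200 camera calls.

## Working session

There is one attempt and no reset: what is moved stays moved. The work goes in short steps, Python scripts to look and compute and a tool call to move; the robot and the scene stay as the last step left them, time stands still between calls to the robot, and variables do not carry over. Pictures are saved under pics/ and viewed, at most 10 in all, crops included, and the job is handed in when it is done.

Besides the shell and the picture viewer there is one more tool, called after "Call:" as name(argument=value, ...) on one line, values as JSON. jog_arm: Moves the arm, as the interface text tells. Shifts and turns lie within -1 to 1; 1 stands for 30 mm of shift or 0.08 rad of turn. Its arguments: {"type":"object","properties":{"motion":{"type":"array","items":{"type":"array","items":{"type":"number"}}},"newtons":{"type":"number"}},"required":["motion"]}

```bash
mkdir -p pics; cat > h.py <<'E'
import numpy as np, cv2
from workcell import bot
def K(f):
    F=f["pixels"].shape[0]/2/np.tan(np.radians(f["fovy"])/2)
    return np.array([[F,0,f["cx"]],[0,F,f["cy"]],[0,0,1]])
def grab(n,save=None):
    f=bot.grab_frame(n)
    if save: cv2.imwrite("pics/"+save,f["pixels"][...,::-1])
    return f
def ray(f,px,z):
    R=cv2.Rodrigues(np.array(f["rvec"],float))[0];t=np.array(f["tvec"],float)
    c=-R.T@t
    out=[]
    for u in px:
        d=R.T@np.linalg.inv(K(f))@[u[0],u[1],1]
        out.append(c+d*(z-c[2])/d[2])
    return np.array(out)
E
python3 - <<'E'
from h import *
print(bot.observe())
import pickle
for n in("top","scene"):
    f=grab(n,n+"0.png");pickle.dump(f,open(n+"0.pkl","wb"))
    print({k:v for k,v in f.items() if k!="pixels"})
E
```

```text
{'clock': 0.0, 'qpos': array([-1.33419633,  0.52200655, -0.03630298,  1.59999563,  0.02120959,
        1.02108674, -0.1128051 ]), 'qd': array([-0.00032458, -0.00079355, -0.00160537,  0.00045016,  0.00084454,
        0.00047623, -0.00166282]), 'joint_efforts': array([ 1.68061797e-03, -9.27089810e+01,  1.98043115e+00, -3.69948828e+01,
        1.77950808e-02,  7.96183886e-03,  1.91962278e-05]), 'position': array([0.18870757, 0.59548661, 0.23073508]), 'tool_rot': array([-3.14048593e+00,  9.90065964e-05,  2.83476125e+00]), 'force': array([0.02725191, 1.24505446, 0.27825283]), 'moment': array([ 0.02598078, -0.00280377, -0.01177921]), 'finger_force': 0.0, 'grip_width': 0.08562857514971302}
{'fovy': 53.670192591679246, 'cx': 322.580822881685, 'cy': 199.44614072519497, 'rvec': array([ 2.21428678, -2.17536203,  0.08663652]), 'tvec': array([-0.10384773,  0.55171151,  1.08631565])}
{'fovy': 51.068685391494114, 'cx': 318.94623730071356, 'cy': 201.81584315596788, 'rvec': array([ 0.95667019,  2.30828952, -1.23875105]), 'tvec': array([ 0.45280681, -0.09182855,  1.67064509])}
```

View pics/top0.png

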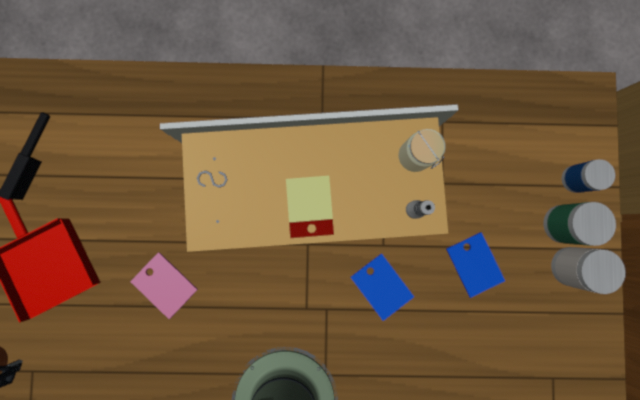

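View pics/scene0.png

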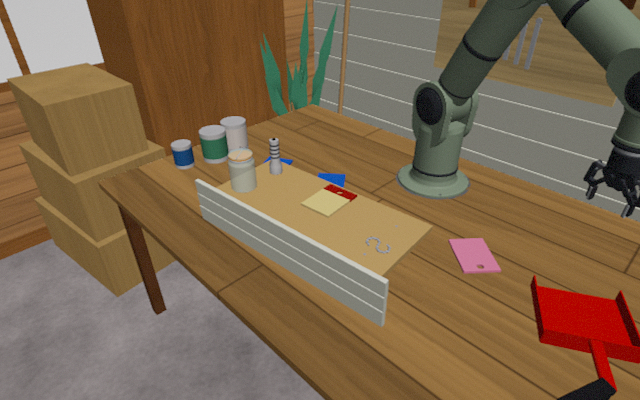

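The top view shows four board-shaped things: pink (163,286), blue (382,287), blue (476,265), and the pale board with a red end and hole (310,207). The last one matches the description. The hook is at (211,180), the jar at (422,150) and the torch at (420,209). I'll check the choice in a close crop.

```bash
python3 - <<'E'
from h import *
im=cv2.imread("pics/top0.png")
c=cv2.resize(im[165:255,255:375],None,fx=6.5,fy=6.5,interpolation=cv2.INTER_CUBIC); cv2.imwrite("pics/crop0.png",c)
c=cv2.resize(im[100:260,155:465],None,fx=2.58,fy=2.58,interpolation=cv2.INTER_CUBIC); cv2.imwrite("pics/crop1.png",c)
E
```

```text
(no output)
```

View pics/crop0.png

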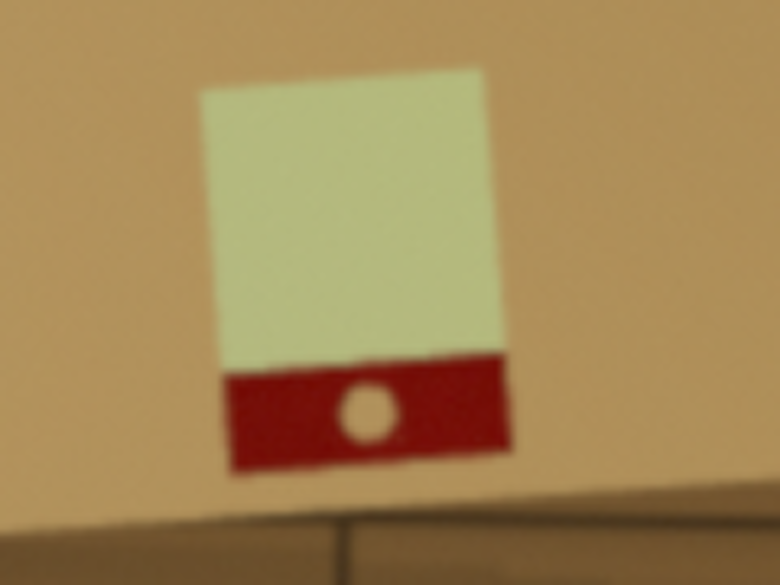

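View pics/crop1.png

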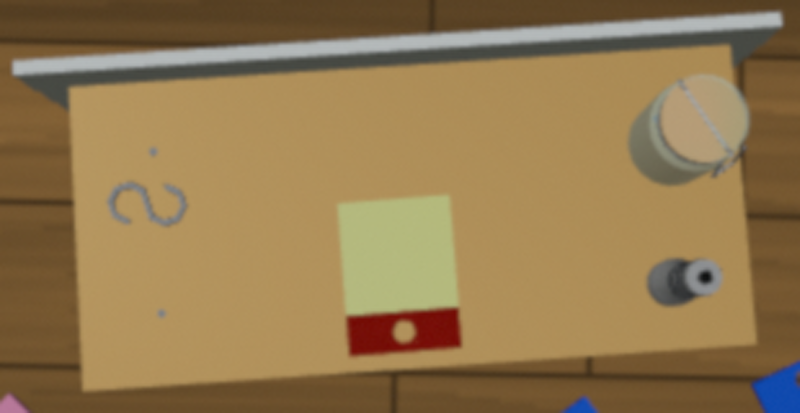

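The crop confirms it: pale wood with a red end and a hole. The red line runs from crop0 (224,373) to (506,352), and the shelf front corners in crop1 are (82,390) and (756,344).

```bash
cat > geo.py <<'E'
from h import *
def line_ang(p,q): # normal direction pointing +x
    d=p-q; return np.arctan2(-d[0],d[1])   # yaw of frame whose y axis is d (d pointing +y)
E
python3 - <<'E'
from geo import *
import pickle
f=pickle.load(open("top0.pkl","rb"))
cv=lambda a,s,o:(np.array(a)+.5)/s-.5+np.array(o)
b=ray(f,cv([(201,91),(484,69),(224,373),(506,352),(231,473),(512,452)],6.5,(255,165)),.128)
s=ray(f,cv([(82,390),(756,344),(69,87),(730,45)],2.58,(155,100)),.12)
o=ray(f,cv([(145,204),(670,150),(668,283)],2.58,(155,100)),.13)
np.set_printoptions(precision=4,suppress=True)
print(b[:,:2]);print(s[:,:2]);print(o[:,:2])
print("len",np.linalg.norm(b[0]-b[4]),np.linalg.norm(b[0]-b[1]),np.linalg.norm(s[0]-s[1]))
ys=line_ang(s[0],s[1]);yb=[line_ang(b[i],b[i+1]) for i in(0,2,4)]
print("yaw shelf",ys,"board",yb)
n=np.array([np.cos(ys),np.sin(ys)]);E=(s[0]+s[1])[:2]/2;t=np.array([-n[1],n[0]])
print("edge mid",E)
for p in b: print((p[:2]-E)@n,(p[:2]-E)@t)
print(bot.observe()["tool_rot"])
E
```

```text
[[ 0.5974  0.0019]
 [ 0.6081 -0.1079]
 [ 0.4883 -0.0095]
 [ 0.4983 -0.1182]
 [ 0.4499 -0.0131]
 [ 0.4598 -0.1211]]
[[ 0.4116  0.2459]
 [ 0.4673 -0.4115]
 [ 0.7092  0.2705]
 [ 0.7654 -0.3863]]
[[ 0.5931  0.1888]
 [ 0.6563 -0.3238]
 [ 0.5253 -0.3221]]
len 0.14820992390409976 0.11025703698422108 0.6597761586170103
yaw shelf 0.0844916672766625 board [np.float64(0.09710155975083229), np.float64(0.09170982992110714), np.float64(0.09123019183762239)]
edge mid [ 0.4395 -0.0828]
0.16450178092726658 0.07101009545114027
0.16589207346254708 -0.039238175697237566
0.05481241147855268 0.06885298314146303
0.055599705188189845 -0.04021632925992867
0.016312470225882458 0.06853830712936215
0.017043036278653598 -0.039876374504692176
[-3.1406  0.0001  2.8348]
```

Board yaw is 0.093 and shelf yaw 0.0845, so the board is nearly square already. The red line sits about 55 mm behind the edge, and the back end is 165 mm behind it. I'll square the tool (x towards the robot), go behind the board, and draw it with two spread fingertips.

Call:
jog_arm(motion=[[0,0,0,-0.98,0.6],[0,0,0,-0.98,0.6],[0,0,0,-0.98,0.6],[0,0,0,-0.98,0.6],[0,0,0,-0.97,0.6],[-0.3,-0.5,0,0,0.6],[-0.5,-0.9,0,0,0.6],[-0.55,-0.95,0,0,0.6],[-0.55,-0.95,0,0,0.6],[-0.55,-0.95,0,0,0.6],[-0.55,-0.95,0,0,0.6],[-0.55,-0.95,0,0,0.6]])

```text
clock: 1.3
position: [0.3113, 0.4188, 0.2312]
tool_rot: [-3.141, -0.0, -3.059]
force: [0.2, 0.9, 0.6]
grip_width: 0.0516
finger_force: 0.0
```

Call:
jog_arm(motion=[[-0.55,-0.95,0,0,0.6],[-0.55,-0.95,0,0,0.6],[-0.55,-0.95,0,0,0.6],[-0.55,-0.95,0,0,0.6],[-0.55,-0.95,0,0,0.6],[-0.55,-0.95,0,0,0.6],[-0.55,-0.95,0,0,0.6],[-0.55,-0.95,0,0,0.6],[-0.55,-0.95,0,0,0.6],[-0.55,-0.95,0,0,0.6],[-0.55,-0.95,0,0,0.6],[0,0,0,0,0.6]])

```text
clock: 2.5
position: [0.5192, 0.119, 0.2311]
tool_rot: [-3.14, 0.0, -3.064]
force: [-0.7, 0.3, 0.0]
grip_width: 0.0513
finger_force: 0.0
```

Call:
jog_arm(motion=[[-0.6,-0.99,0,0,0.6],[-0.6,-0.99,0,0,0.6],[-0.6,-0.99,0,0,0.6],[-0.6,-0.99,0,0,0.6],[-0.6,-0.99,0,0,0.6],[-0.6,-0.99,0,0,0.6],[0,0,0,0,0.6],[0,0,0.8,0,0.6],[0,0,0.8,0,0.6],[0,0,0.8,0,0.6],[0,0,0,0,0.6],[0,0,0,0,0.6]])

```text
clock: 3.7
position: [0.6401, -0.0445, 0.1598]
tool_rot: [3.142, -0.0, -3.058]
force: [1.2, 0.1, 0.2]
grip_width: 0.0515
finger_force: 0.0
```

```bash
python3 - <<'E'
from h import *
o=bot.observe();print(o["position"],o["tool_rot"])
f=grab("wrist","w1.png");print(f["mount"],f["fovy"],f["cx"],f["cy"])
E
```

```text
[ 0.64009185 -0.04454133  0.1597986 ] [ 3.14157919e+00 -4.09480337e-04 -3.05782646e+00]
[[ 1.31175778e-03 -9.50049709e-01 -3.12095866e-01  8.00246318e-02]
 [ 9.99998991e-01  1.41627224e-03 -1.08212178e-04  8.15673031e-04]
 [ 5.44819661e-04 -3.12095409e-01  9.50050609e-01 -1.42822047e-01]
 [ 0.00000000e+00  0.00000000e+00  0.00000000e+00  1.00000000e+00]] 68.81798652704886 318.3121486252746 197.36662589139436
```

View pics/w1.png

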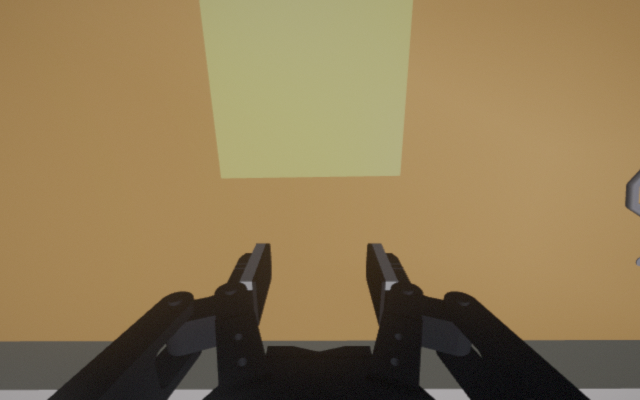

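The wrist view shows the board's back end from (221,178) to (401,175), with the fingers well behind it and centred to within about 5 mm. Now I'll go down and feel for the shelf.

Call:
jog_arm(motion=[[0,0,0.6,0,0.6],[0,0,0.6,0,0.6],[0,0,0,0,0.6],[0,0,0,0,0.6]])

```text
clock: 4.15
position: [0.6408, -0.0447, 0.1246]
tool_rot: [-3.141, 0.001, -3.057]
force: [0.3, 1.4, 0.1]
grip_width: 0.0515
finger_force: 0.0
```

Call:
jog_arm(motion=[[0,0,0.1,0,0.6],[0,0,0,0,0.6]])

```text
clock: 4.35
position: [0.6407, -0.0446, 0.1211]
tool_rot: [-3.142, 0.001, -3.057]
force: [0.6, 0.9, 0.3]
grip_width: 0.0514
finger_force: 0.0
```

Call:
jog_arm(motion=[[0,0,0.07,0,0.6],[0,0,0,0,0.6]])

```text
clock: 4.55
position: [0.6403, -0.0446, 0.1182]
tool_rot: [-3.142, -0.0, -3.057]
force: [-0.8, -0.0, -0.0]
grip_width: 0.0514
finger_force: 0.0
```

Call:
jog_arm(motion=[[0,0,0.05,0,0.6],[0,0,0,0,0.6]])

```text
clock: 4.75
position: [0.6404, -0.0446, 0.1169]
tool_rot: [-3.142, 0.0, -3.057]
force: [-0.8, 0.6, 2.8]
grip_width: 0.0514
finger_force: 1.6
```

Call:
jog_arm(motion=[[0,0,0.05,0,0.6],[0,0,0,0,0.6]])

```text
clock: 4.95
position: [0.6405, -0.0447, 0.1168]
tool_rot: [3.142, 0.001, -3.057]
force: [-9.0, 0.8, 25.5]
grip_width: 0.0516
finger_force: 12.8
```

Call:
jog_arm(motion=[[0,0,0.05,0,0.6],[0,0,0,0,0.6]])

```text
clock: 5.15
position: [0.6406, -0.0447, 0.1166]
tool_rot: [3.141, 0.001, -3.058]
force: [-18.1, 1.2, 47.4]
grip_width: 0.0514
finger_force: 23.6
```

Shelf contact comes at TCP z = 0.117. I'll rise about 3 mm and draw the board slowly, stopping short.

Call:
jog_arm(motion=[[0,0,-0.2,0,0.6],[0,0,0,0,0.6],[0.35,0,0,0,0.6],[0.3,0,0,0,0.6],[0.15,0,0,0,0.6],[0.15,0,0,0,0.6],[0.15,0,0,0,0.6],[0.15,0,0,0,0.6],[0.15,0,0,0,0.6],[0.1,0,0,0,0.6],[0,0,0,0,0.6]])

```text
clock: 6.25
position: [0.5952, -0.0485, 0.1198]
tool_rot: [-3.142, -0.0, -3.057]
force: [-0.5, -0.2, 0.4]
grip_width: 0.0506
finger_force: 0.0
```

Call:
jog_arm(motion=[[0.1,0,0,0,0.6],[0.15,0,0,0,0.6],[0.15,0,0,0,0.6],[0.15,0,0,0,0.6],[0.1,0,0,0,0.6],[0,0,0,0,0.6],[0,0,0,0,0.6]])

```text
clock: 6.95
position: [0.5759, -0.0501, 0.1197]
tool_rot: [3.142, -0.0, -3.057]
force: [-0.7, -0.1, 0.3]
grip_width: 0.0513
finger_force: 0.0
```

```bash
python3 - <<'E'
from h import *
import pickle
o=bot.observe();print(o["position"],o["tool_rot"],o["force"])
f=grab("top","t2.png");pickle.dump(f,open("top2.pkl","wb"))
w=grab("wrist","w2.png")
c=cv2.resize(f["pixels"][160:260,250:380,::-1],None,fx=6,fy=6,interpolation=cv2.INTER_CUBIC); cv2.imwrite("pics/crop2.png",c)
E
```

```text
[ 0.57594468 -0.05005359  0.11967739] [ 3.14156153e+00 -2.88706472e-04 -3.05725680e+00] [-0.67630612 -0.12636826  0.31459064]
```

View pics/crop2.png

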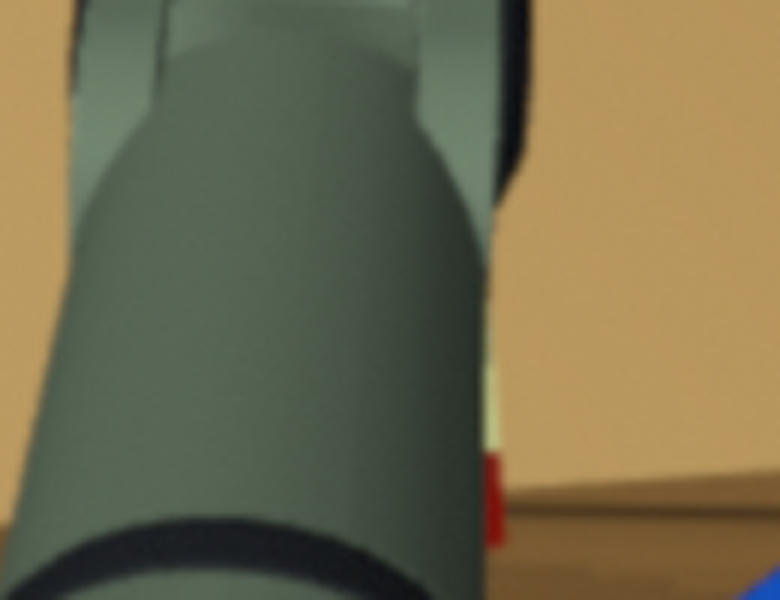

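View pics/w2.png

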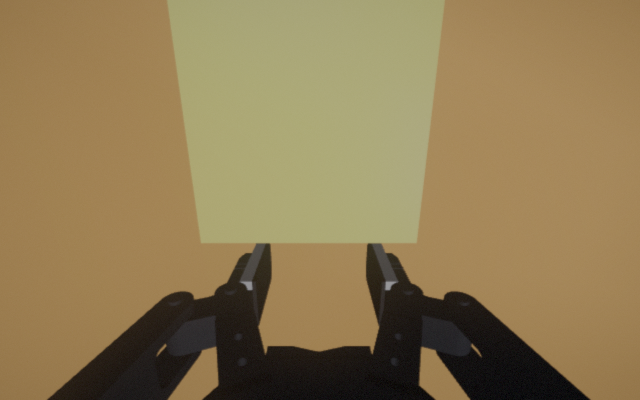

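The board is square to the tool: its back edge is level at row 243, from (201) to (417). The right sliver in the top crop shows the red line at (492,452), the red end at (497,546), and the shelf edge running from (510,498) to (780,470).

```bash
cat >> geo.py <<'E'
from scipy.spatial.transform import Rotation as Ro
import pickle
ys=0.0845;n=np.array([np.cos(ys),np.sin(ys)]);t=np.array([-n[1],n[0]]);E=np.array([.4395,-.0828])
def wray(f,pos,rot,px,z):
    T=np.eye(4);T[:3,:3]=Ro.from_euler("xyz",rot).as_matrix();T[:3,3]=pos
    M=T@f["mount"];out=[]
    for u in px:
        d=M[:3,:3]@np.linalg.inv(K(f))@[u[0],u[1],1];out.append(M[:3,3]+d*(z-M[2,3])/d[2])
    return np.array(out)
E
python3 - <<'E'
from geo import *
np.set_printoptions(precision=4,suppress=True)
f=pickle.load(open("top2.pkl","rb"))
cv=lambda a,s,o:(np.array(a)+.5)/s-.5+np.array(o)
a=cv([(492,452),(497,546)],6,(250,160));b=ray(f,a,.128);e=ray(f,cv([(510,498),(780,470)],6,(250,160)),.12)
for p in list(b)+list(e): print("top n,t",(p[:2]-E)@n,(p[:2]-E)@t)
o=bot.observe();w=bot.grab_frame("wrist")
for p in wray(w,o["position"],o["tool_rot"],[(201,243),(417,243)],.128): print("wrist n,t",(p[:2]-E)@n,(p[:2]-E)@t)
print("tcp n",(o["position"][:2]-E)@n)
E
```

```text
top n,t 0.015308089444867078 -0.035300246336028865
top n,t -0.023728830821278676 -0.03470106836765236
top n,t -0.004632582937579617 -0.04181082825317738
top n,t -0.0006403851039779146 -0.15615958995510446
wrist n,t 0.12760638582277364 -0.038041080252781856
wrist n,t 0.12745282819404036 0.07231354580050652
tcp n 0.13883954220238975
```

The line is about 16 to 17 mm short. I'll draw 15 mm more, back off, rise clear, and measure with the arm out of view.

Call:
jog_arm(motion=[[0.1,0,0,0,0.6],[0.12,0,0,0,0.6],[0.12,0,0,0,0.6],[0.1,0,0,0,0.6],[0.06,0,0,0,0.6],[0,0,0,0,0.6],[0,0,0,0,0.6],[-0.3,0,0,0,0.6],[-0.5,0,0,0,0.6],[0,0,-0.8,0,0.6],[0,0,-1,0,0.6],[0,0,-1,0,0.6]])

```text
clock: 8.3
position: [0.5855, -0.0492, 0.2046]
tool_rot: [-3.142, -0.001, -3.057]
force: [-0.5, 0.4, 0.0]
grip_width: 0.0513
finger_force: 0.0
```

Call:
jog_arm(motion=[[0,0.5,-0.5,0,0.6],[0,1,0,0,0.6],[0,1,0,0,0.6],[0,1,0,0,0.6],[0,1,0,0,0.6],[0,1,0,0,0.6],[0,1,0,0,0.6],[0,1,0,0,0.6],[0,1,0,0,0.6],[0,1,0,0,0.6],[0,0,0,0,0.6],[0,0,0,0,0.6]])

```text
clock: 9.5
position: [0.5606, 0.2359, 0.2182]
tool_rot: [-3.141, -0.001, -3.055]
force: [-0.2, -0.3, 0.3]
grip_width: 0.0512
finger_force: 0.0
```

```bash
python3 - <<'E'
from h import *
import pickle
o=bot.observe();print(o["position"],o["clock"])
f=grab("top","t3.png");pickle.dump(f,open("top3.pkl","wb"))
c=cv2.resize(f["pixels"][165:265,250:380,::-1],None,fx=6,fy=6,interpolation=cv2.INTER_CUBIC); cv2.imwrite("pics/crop3.png",c)
E
```

```text
[0.56059825 0.23591545 0.21818375] 9.5
```

View pics/crop3.png

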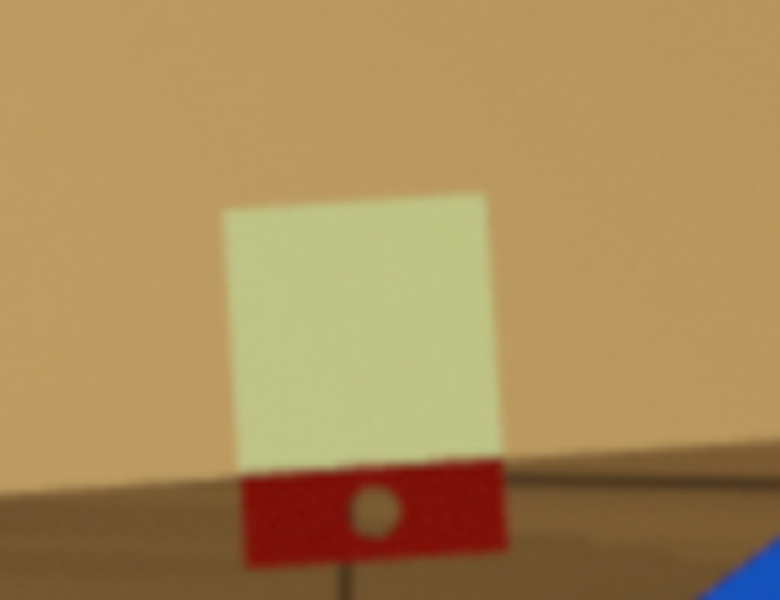

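The crop shows the red line from about (241,475) to (503,460). The shelf edge runs from (0,497) to (780,438), so they nearly coincide.

```bash
python3 - <<'E'
from geo import *
f=pickle.load(open("top3.pkl","rb"))
cv=lambda a:(np.array(a)+.5)/6-.5+np.array((250,165))
b=ray(f,cv([(241,475),(503,460),(223,210),(485,194),(248,567),(508,548)]),.128);e=ray(f,cv([(0,497),(780,438)]),.12)
y=line_ang(e[0],e[1]);m=np.array([np.cos(y),np.sin(y)]);print("edge yaw",y)
for p in b: print(((p-e[0])[:2]@m).round(4))
print([line_ang(b[i],b[i+1]) for i in(0,2,4)])
E
```

```text
edge yaw 0.09179465582632243
0.0019
-0.0001
0.1127
0.1113
-0.0362
-0.0366
[np.float64(0.07357624041937773), np.float64(0.07940877584303926), np.float64(0.08855087936293937)]
```

The line is 1–3 mm inside the edge and the board is square within about 0.015 rad, both within tolerance. The arm is clear, so I'm handing in.

```bash
python3 -c "
from workcell import bot
print(bot.job_done())"
```

```text
the job is handed in; nothing more can be done
None
```

The job is handed in: I drew the board forward until its red/bare line was about 2 mm inside the shelf's front edge and square within about 0.02 rad, then let go with the arm clear; the jar, torch and hook were not touched, and no verdict came back.

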